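Sweep the stamp blocks up to the clamped stop of the desk rack

ROBOT

A 6-joint arm with a two-finger parallel gripper is mounted at the origin on the work surface. World frame = base frame: x ahead of the robot, y to its left, z up, the work surface at z = 0. Lengths are in m, angles in degrees, forces in N, time in s.
With the tool pointing down it reaches from about 0.375 to 0.9 m from the base axis. Payload 3.1 kg.
Tool frame: the origin (TCP) lies on the mounting face of the last link; the fingertips stand 182 mm ahead of it and the grasp point (between the pads) lies 164 mm ahead of it; z points along the fingers, y is the line along which they close (so a half turn about z gives the same grasp; the last joint's range is limited). The gripper opens to 87 mm and grips with 3 to 60 N. Pads are 19 mm wide; open, the fingers measure 117 mm over their backs; the gripper's body (75 mm by 190 mm) begins 51 mm behind the grasp point.
Start: joints at [-74.914, 30.224, 82.088, -0, 67.689, -10.227], TCP at [0.267, -0.565, 0.405] pointing down, gripper open.
Joint ranges: [-176.69, 176.69], [-43.24, 126.21], [12.49, 139.97], [-82, 262], [0, 151.66], [-163.58, 163.58]. Speed limits (degrees/s): [159.86, 159.86, 180, 180, 180, 180].

INTERFACE

Orientations are given as [roll, pitch, yaw] about the fixed x, y, z axes, in that order (R = Rz(yaw) Ry(pitch) Rx(roll)).
In Python, from bench import arm gives the robot as it stands.
- The arm moves only by the tool arm_command, never from a script. Its argument "series" is a list that holds one entry, the list of rows, each a list of 7 numbers: the shift along the world's x, y, z in mm, then the turn, a rotation vector about the world's x, y, z in degrees, then the gripper command: -1 is fully open, 1 is shut, values between are in proportion. In form: [[[dx, dy, dz, wx, wy, wz, fingers], ...]]. A call has 1 to 10 rows; each row is the pose to reach, as a shift and turn from the pose commanded when the call began; what a row does not reach only later rows make up. A row lasts 1/8 s, in which the tool goes at most 62.5 mm and 10.7 degrees, less where a joint would pass 70% of its speed; a pose out of reach is approached as far as the arm can. A call with a gripper value outside its range is refused whole. The fingers move at their own pace and stop on an object; "newtons" is the grip in N (left out, the last holds). Time passes only in rows, so rows that repeat a pose let the fingers close. It gives the time, the measured TCP pose, the force, the opening and the grip force at its end, in the units of the state.
- arm.state(): the state, without advancing time (a new reading comes with each control period).
- arm.get_image(name): name is "scene" or "top" or "wrist"; returns a dict with "image" (400x640x3 uint8, red, green, blue), "fx", "fy", "cx", "cy" (pixels), "T" (4x4, takes a point from camera to world coordinates). Camera axes: x right, y down, z forward; pixel columns grow to the right and rows downward; lengths in m; the calibration is good to about 2 mm. A picture is of the moment at which its call begins. There is no depth.
- arm.finish_job(): hands the job in; it is judged then, once.
The state is a dict: "time_s": time; "q": joint angles; "joint_vel": joint speeds; "tau": joint torques, N m; "ee_pos": TCP position; "eef_rot": TCP orientation; "ft_force": force on the tool from outside, world axes, zero at the start; "torque": the same for the moment, N m; "finger_gap": finger opening in m; "finger_force": force on a finger pad.
Only numpy, scipy, OpenCV 4.12 (cv2) and the standard library are available. Lean on these libraries where they do the work, as an engineer would, in place of code of your own. Each camera call takes 0.05 s, during which the arm holds its last target. There are 200 camera calls.

TASK

Tighten the clamp knob of the stamp rack's red sliding stop fully (clockwise), so that the stop keeps its place. Then pick up the whiteboard wiper by its handle and with it sweep all four stamp blocks into the rack and press them up snug against the stop, firmly enough to feel it push back but without shoving the stop along; touch the blocks with the wiper only. Finally set the wiper down upright on the desk outside the rack and let go, leaving the other desk things alone.

Things in the scene. Friction and masses are not known exactly. Their poses are not given: they have to be found in the camera images.
- rack: Fixed aluminium frame without a floor, on the desk: two rails along its y axis, 30 mm high, 12 mm thick, inner faces at x = -125 and +125 mm, joined at the far (+y) end. Origin on the desk midway between the rails; z up, y from the open mouth (at y = -120 mm) to the stop, whose face lies between y = 40 and 100 mm. The blocks start in front of the mouth, y down to -305 mm.
- stop_face (a point): Centre of the lower edge of the sliding stop's flat front face, at desk level; axes as the rack's. The stop is a red bar across the rack, 36 mm high, 24 mm thick (at +y of this point), sliding along the rack's y. With the knob loose about 0.6 N pushes it away; with the knob fully tight it holds about 12 N and creeps along beyond that. Blocks belong on its -y side.
- clamp (a joint): Angle of the clamp knob on the stop, rad: 0 fully loose, 1.4 fully tight (end stop), growing as the knob is turned clockwise seen from above. It is stiff (about 0.2 N m near the end) and stays where it is left.
- clamp_grip (a point): Point on the knob's vertical axis at the height to grip, 75 mm above the desk, 75 mm behind (+y of) the stop's face. The grip is a black upright bar 51 mm long, 14 mm thick, from 23 mm below this point (round skirt, 54 mm across) to 7 mm above it. The point turns with the knob: x runs along the bar (pinch it along y); at 0 rad the bar is parallel to the rack's x axis.
- wiper_grip (a point): Middle of the whiteboard wiper's white handle, 58 mm above the wiper's underside. It stands upright on the desk: blue and grey base 130 mm long (x), 44 mm wide (y), 30 mm high; handle on top 100 mm long (x), 20 mm thick (y), from 30 to 80 mm above the underside. About 0.16 kg.
- stamp_a_mid (a point): Centre of a wooden stamp block with a red end, 65 (x) x 32 (y) x 26 (z) mm, about 50 g, lying flat on the desk; this point is 13 mm above the desk.
- stamp_b_mid (a point): The same, with a green end.
- stamp_c_mid (a point): The same, with a blue end.
- stamp_d_mid (a point): The same, with a yellow end.
- mug: White mug, 80 mm across, 90 mm high, on the desk beyond the far side of the rack; leave alone. Origin at its base.
- pencup: Black pen cup, 76 mm across, 155 mm high with its pens; leave alone. Origin at its base.
- glue: White glue bottle, 44 mm across, 85 mm high; leave alone. Origin at its base.
- stapler: Red stapler, 130 mm long (x), 45 mm high; leave alone. Origin at its base.
- calculator: Grey calculator, 150 x 80 x 18 mm; leave alone. Origin at its base.
- notes: Yellow block of notes, 76 x 76 x 30 mm; leave alone. Origin at its base.
There are look-alikes about, which are no part of the job. What is shaped like the part that bears stamp_a_mid but grey is not meant.

How it is judged:
By the outcome, as a careful person would: the job done as asked, in the order asked, and still so for the second after the job is handed in, with the robot touching nothing.
It also fails if it takes over 72 s, if anything falls off the work surface, if the arm or the gripper's body presses on something with over 40 N, if the wrist force passes 120 N, or if a joint passes its speed limit or range.

## Working session

There is one attempt and no reset: what is moved stays moved. The work goes in short steps, Python scripts to look and compute and a tool call to move; the robot and the scene stay as the last step left them, time stands still between calls to the robot, and variables do not carry over. Pictures are saved under pics/ and viewed, at most 10 in all, crops included, and the job is handed in when it is done.

Besides the shell and the picture viewer there is one more tool, called after "Call:" by a JSON object that holds its "method" and its "body", one argument or row to a line. arm_command: Moves the arm, as the interface text tells. Its arguments: {"type":"object","properties":{"series":{"type":"array"},"newtons":{"type":"number"}},"required":["series"]}

```bash
mkdir -p pics; ls
cat > h.py <<'E'
import numpy as np, cv2
from bench import arm
def grab(n):
    d=arm.get_image(n); return d
def save(d,f): cv2.imwrite('pics/'+f,cv2.cvtColor(d['image'],cv2.COLOR_RGB2BGR))
def ray(d,u,v,z):
    T=np.array(d['T']);r=T[:3,:3]@np.array([(u-d['cx'])/d['fx'],(v-d['cy'])/d['fy'],1]);o=T[:3,3]
    return o+r*(z-o[2])/r[2]
E
python3 - <<'E'
from h import *
import pickle
for n in('top','scene'):
    d=grab(n);save(d,n+'0.png');pickle.dump(d,open(n+'0.pkl','wb'));print(n,d['fx'],np.round(d['T'],3).tolist())
s=arm.state();print(s)
E
```

```text
pics
top 362.4959972914924 [[0.011, -0.998, 0.067, 0.464], [-0.999, -0.008, 0.042, -0.118], [-0.041, -0.067, -0.997, 0.938], [0.0, 0.0, 0.0, 1.0]]
scene 414.9111193878865 [[-0.613, 0.656, -0.441, 1.048], [0.79, 0.501, -0.353, 0.324], [-0.011, -0.565, -0.825, 1.066], [0.0, 0.0, 0.0, 1.0]]
{'time_s': 0.1, 'q': array([-7.49148669e+01,  3.02730426e+01,  8.21475860e+01, -1.13893607e-03,
        6.76909790e+01, -1.02276204e+01]), 'joint_vel': array([ 0.04254582, -0.04036815, -0.09737811, -0.0017625 , -0.16283548,
       -0.01524212]), 'tau': array([-3.07442751e-04, -4.40984273e+01, -1.77151501e+01,  6.35844539e-02,
        5.33826998e-02, -4.50740629e-05]), 'ee_pos': array([ 0.26716548, -0.56468408,  0.40388366]), 'eef_rot': array([-1.79889979e+02, -1.87808311e-02,  2.53131688e+01]), 'ft_force': array([-1.14611568, -0.60171917, -0.03561441]), 'torque': array([ 0.02868739,  0.01464027, -0.02078389]), 'finger_force': 0.0, 'finger_gap': 0.08691352611118751}
```

View pics/top0.png

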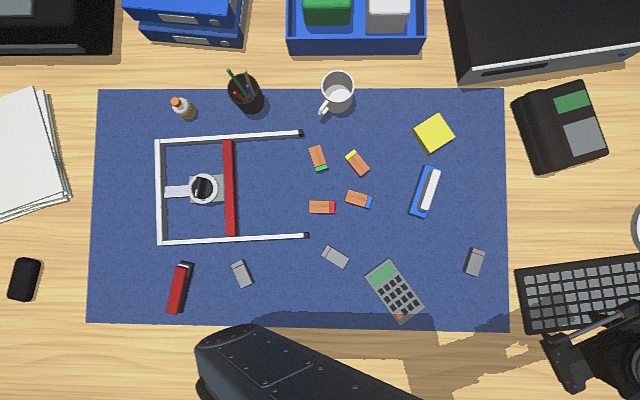

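View pics/scene0.png

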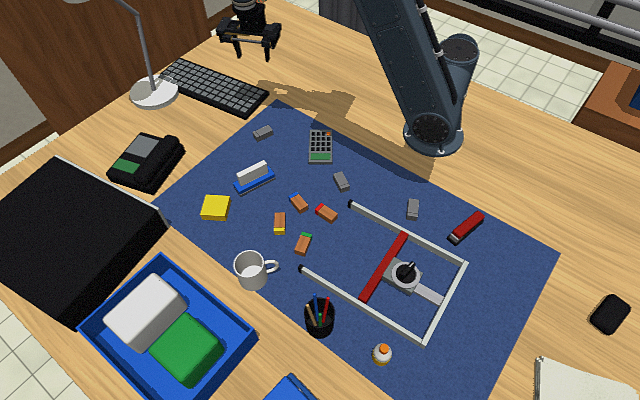

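The top view shows the rack with its mouth to the right (world −y). The stop is at column 229, rows 140–237, and the knob is at (203,188). The wiper is at (425,190). The stamps are red (322,207), green (318,158), yellow (357,163) and blue (358,199). Three grey look-alikes at (242,274), (335,257) and (474,262) aren't meant. The four blocks I want have wooden bodies with coloured ends.

Run:
```python
from h import *
import pickle
d=pickle.load(open('top0.pkl','rb'));im=d['image'];hsv=cv2.cvtColor(im,cv2.COLOR_RGB2HSV)
H,S,V=[hsv[...,i].astype(int) for i in range(3)]
def comps(m,lo,hi,box):
    x0,y0,x1,y1=box;k=np.zeros(m.shape,np.uint8);k[y0:y1,x0:x1]=m[y0:y1,x0:x1]*255
    cs,_=cv2.findContours(k,cv2.RETR_EXTERNAL,cv2.CHAIN_APPROX_NONE)
    return [c for c in cs if lo<cv2.contourArea(c)<hi]
def rep(name,c,z):
    P=np.array([ray(d,u,v,z)[:2]*1000 for u,v in c[:,0,:]],np.float32)
    r=cv2.minAreaRect(P);b=cv2.boxPoints(r);e=b[1]-b[0],b[2]-b[1];l=max(e,key=np.linalg.norm)
    print(name,np.round(r[0],1),np.round(r[1],1),'long axis deg',round(np.degrees(np.arctan2(l[1],l[0]))%180,1),'px',c[:,0].mean(0).round())
fld=(300,125,400,230)
blue=(H>105)&(H<125)&(S>120)&(V<140)
wood=(S>60)&~((H>100)&(H<130)&(V<150))&(V>70)
for c in comps(wood,100,2000,fld): rep('block',c,.026)
red=(S>150)&((H<6)|(H>174))
for c in comps(red,100,5000,(215,130,245,245)): rep('stop',c,.036)
for c in comps((S<50)&(V>180),100,3000,(400,150,450,225)): rep('handle',c,.08)
for c in comps((S<60)&(V>120),300,90000,(140,120,320,250)): rep('rack',c,.03)
for c in comps((S>170)&(V>130),100,3000,(400,150,450,225)): rep('base',c,.03)
for c in comps((S<60)&(V>60),100,3000,(320,240,350,272)): rep('grey',c,.026)
print('knob',ray(d,203,188,.08)*1000)
for n,u,v,z in(('muggy',337,93,.09),('calc',395,290,.02),('notes',434,133,.03)):print(n,ray(d,u,v,z)*1000)
a=cv2.resize(im[125:255,145:275],None,fx=4.5,fy=4.5,interpolation=cv2.INTER_CUBIC)
cv2.imwrite('pics/c1.png',cv2.cvtColor(a,cv2.COLOR_RGB2BGR))
```

```text
stop [542.2 143.1] [243.9  24.1] long axis deg 4.0 px [228. 187.]
handle [ 536.4 -348.7] [18.2 97.1] long axis deg 161.4 px [430. 189.]
rack [538.1 234. ] [ 77.1 155. ] long axis deg 92.3 px [196. 189.]
rack [541.8 147.6] [273.3 374.6] long axis deg 93.9 px [211. 189.]
grey [ 371.  -126.6] [65.3 32.1] long axis deg 59.0 px [335. 256.]
knob [534.81779136 192.28445648  80.        ]
muggy [ 763.82568715 -127.99109013   90.        ]
calc [ 290.42835339 -275.76695577   20.        ]
notes [ 681.80931621 -372.26205515   30.        ]
```

View pics/c1.png

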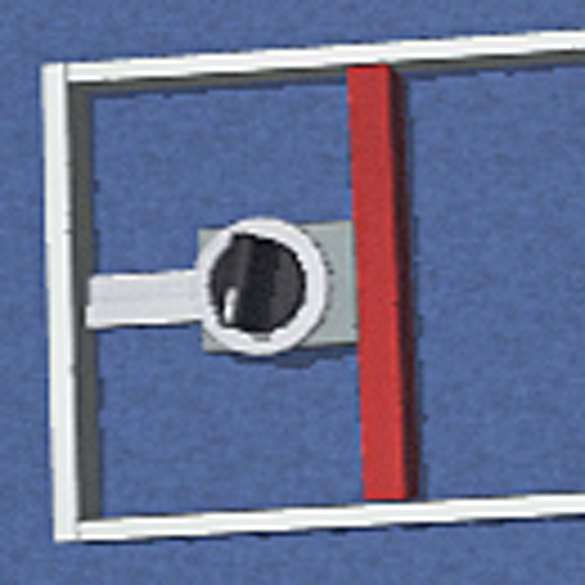

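The crop shows the knob's black skirt around (262,285) on a white ring. The bar runs from about (245,235) to (228,325), so it sits near −10° in the world, about 14° clockwise of the rack's x. I'll work out the blocks and the move to above the knob.

```bash
cat >> h.py <<'E'
def blocks(d,box,z=.026,lo=80):
    im=d['image'];hsv=cv2.cvtColor(im,cv2.COLOR_RGB2HSV);H,S,V=[hsv[...,i].astype(int) for i in range(3)]
    x0,y0,x1,y1=box;k=np.zeros(H.shape,np.uint8);m=(S>60)&~((H>95)&(H<125)&(S<150))&(V>60)
    k[y0:y1,x0:x1]=m[y0:y1,x0:x1]*255
    for c in cv2.findContours(k,cv2.RETR_EXTERNAL,cv2.CHAIN_APPROX_NONE)[0]:
        if cv2.contourArea(c)<lo: continue
        P=np.array([ray(d,u,v,z)[:2]*1000 for u,v in c[:,0,:]],np.float32)
        r=cv2.minAreaRect(P);b=cv2.boxPoints(r);l=max((b[1]-b[0],b[2]-b[1]),key=np.linalg.norm)
        a=np.radians(4);R=np.array([[np.cos(a),np.sin(a)],[-np.sin(a),np.cos(a)]]);o=np.array([546.5,80.5])
        B=(b-o)@R.T
        print('px',c[:,0].mean(0).round(),'world',np.round(r[0],0),np.round(r[1],0),'ang',round(np.degrees(np.arctan2(l[1],l[0]))%180),'rack ctr',np.round(R@(np.array(r[0])-o)),'xr',B[:,0].min().round(),B[:,0].max().round(),'yr',B[:,1].min().round(),B[:,1].max().round())
E
python3 - <<'E'
from h import *
import pickle
d=pickle.load(open('top0.pkl','rb'))
blocks(d,(302,138,380,222))
print(d['image'][135,300],d['image'][300,130])
E
```

```text
px [321. 207.] world [495. -92.] [33. 68.] ang 91 rack ctr [ -63. -168.] xr -82.0 -45.0 yr -203.0 -134.0
px [358. 199.] world [ 515. -183.] [67. 33.] ang 73 rack ctr [ -50. -261.] xr -77.0 -22.0 yr -298.0 -224.0
px [357. 163.] world [ 607. -180.] [68. 34.] ang 39 rack ctr [  42. -264.] xr 5.0 80.0 yr -297.0 -230.0
px [318. 159.] world [617. -82.] [67. 36.] ang 19 rack ctr [  59. -167.] xr 22.0 96.0 yr -193.0 -141.0
[34 34 34] [ 83 105 152]
```

Call:
{"method": "arm_command", "body": {
  "series": [
    [[30,100,0,0,0,10,-1],[60,200,0,0,0,20,-1],[90,300,0,0,0,30,-1],[120,370,0,0,0,40,-1],[150,440,0,0,0,50,-1],[180,510,0,0,0,60,-1],[210,580,0,0,0,70,-1],[240,650,0,0,0,80,-1],[260,720,0,0,0,90,-1],[271,771,0,0,0,100,-1]]
  ]
}}

```text
time_s: 1.35
ee_pos: [0.4764, 0.0258, 0.4047]
eef_rot: [180.0, 0.0, 125.6]
ft_force: [1.7, -0.8, 0.4]
finger_gap: 0.0867
finger_force: 0.0
```

Call:
{"method": "arm_command", "body": {
  "series": [
    [[10,60,0,0,0,10,-1],[20,120,0,0,0,20,-1],[40,150,-10,0,0,30,-1],[61,180,-40,0,0,40,-1],[61,180,-55,0,0,44.7,-1],[61,180,-55,0,0,44.7,-1]]
  ]
}}

```text
time_s: 2.1
ee_pos: [0.5362, 0.204, 0.3479]
eef_rot: [-179.9, -0.2, 170.0]
ft_force: [-0.7, -0.6, -0.3]
finger_gap: 0.0872
finger_force: 0.0
```

Run:
```python
from h import *
import pickle
s=arm.state();print(s['ee_pos'],s['eef_rot'],s['time_s'])
d=grab('wrist');save(d,'w1.png');pickle.dump(d,open('w1.pkl','wb'));print(np.round(d['T'],3).tolist())
```

```text
[0.53623544 0.20403933 0.34794288] [-179.90876081   -0.24314363  170.00041855] 2.1
[[0.174, 0.953, 0.247, 0.468], [0.985, -0.168, -0.045, 0.216], [-0.002, 0.251, -0.968, 0.327], [0.0, 0.0, 0.0, 1.0]]
```

View pics/w1.png

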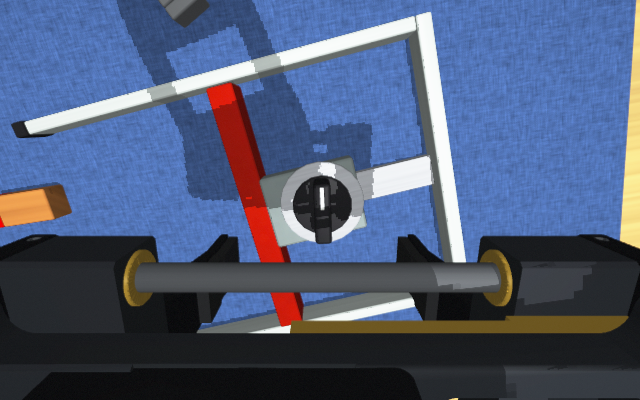

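The wrist view shows the knob bar almost vertical in the image, from (322,180) to (323,242), so it lines up with the tool's current yaw of 170°.

Run:
```python
from h import *
import pickle
d=pickle.load(open('w1.pkl','rb'))
a=ray(d,321.5,180,.082);b=ray(d,323,230,.082);c=ray(d,322.5,205,.052)
print(a,b,(a+b)/2,np.linalg.norm(a-b),np.degrees(np.arctan2(*(a-b)[[1,0]])),c,d['fx'],d['cx'])
e1=ray(d,281,203,.045);print(e1, ray(d,366,200,.045))
```

```text
[0.51030269 0.2113629  0.082     ] [0.55118255 0.20552982 0.082     ] [0.53074262 0.20844636 0.082     ] 0.04129391688082521 171.87936618218848 [0.53803736 0.2078048  0.052     ] 316.9845801480171 317.3941751358809
[0.53135508 0.17038521 0.045     ] [0.54207333 0.24762459 0.045     ]
```

Call:
{"method": "arm_command", "body": {
  "series": [
    [[0,3,-50,0,0,1,-1],[0,3,-90,0,0,1,-1],[0,3,-110,0,0,1,-1],[0,3,-110,0,0,1,1],[0,3,-110,0,0,1,1],[0,3,-110,0,0,1,1],[0,3,-110,0,0,1,1]]
  ],
  "newtons": 55
}}

```text
time_s: 3.02
ee_pos: [0.5372, 0.2068, 0.2409]
eef_rot: [180.0, 0.1, 171.0]
ft_force: [-0.7, -0.2, 0.6]
finger_gap: 0.0548
finger_force: 0.0
```

Call:
{"method": "arm_command", "body": {
  "series": [
    [[0,0,-1,0,0,0,1],[0,0,-1,0,0,0,1],[0,0,-1,0,0,0,1],[0,0,-1,0,0,0,1],[0,0,-1,0,0,0,1],[0,0,-1,0,0,0,1]]
  ]
}}

```text
time_s: 3.78
ee_pos: [0.5369, 0.2068, 0.2387]
eef_rot: [180.0, 0.0, 171.0]
ft_force: [0.1, -0.9, 0.2]
finger_gap: 0.0136
finger_force: 55.0
```

Call:
{"method": "arm_command", "body": {
  "series": [
    [[0,0,0,0,0,-8,1],[0,0,0,0,0,-16,1],[0,0,0,0,0,-24,1],[0,0,0,0,0,-32,1],[0,0,0,0,0,-40,1],[0,0,0,0,0,-48,1],[0,0,0,0,0,-56,1],[0,0,0,0,0,-61,1],[0,0,0,0,0,-64,1]]
  ]
}}

```text
time_s: 4.9
ee_pos: [0.5378, 0.207, 0.2388]
eef_rot: [179.8, 0.0, 106.9]
ft_force: [3.3, 0.9, -3.0]
finger_gap: 0.0137
finger_force: 55.0
```

```bash
python3 -c "
from h import *
s=arm.state();print(s['eef_rot'],s['torque'],s['ft_force'],s['ee_pos'])"
```

```text
[1.79818638e+02 1.29840716e-02 1.06918357e+02] [ 0.23831355 -0.47049376  0.17606944] [ 3.27162734  0.86585664 -2.99170615] [0.537788   0.20698945 0.23875861]
```

Call:
{"method": "arm_command", "body": {
  "series": [
    [[0,0,0,0,0,-3,1],[0,0,0,0,0,-6,1],[0,0,0,0,0,-8,1],[0,0,0,0,0,-8,1]]
  ]
}}

```text
time_s: 5.4
ee_pos: [0.5378, 0.2071, 0.2388]
eef_rot: [179.8, 0.0, 99.2]
ft_force: [4.9, 2.6, -5.2]
finger_gap: 0.0133
finger_force: 55.0
```

```bash
python3 -c "
from h import *
s=arm.state();print(s['eef_rot'],s['torque'],s['ft_force'],s['ee_pos'])"
```

```text
[1.79801272e+02 2.98831528e-02 9.91828066e+01] [ 0.43738379 -0.82356002  1.09093644] [ 4.92303524  2.59867983 -5.19096198] [0.53782062 0.20708345 0.23877523]
```

Call:
{"method": "arm_command", "body": {
  "series": [
    [[0,0,0,0,0,5,1],[0,0,0,0,0,5,-1],[0,0,0,0,0,5,-1],[0,0,0,0,0,5,-1],[0,0,25,0,0,5,-1],[0,0,70,0,0,5,-1],[0,-50,110,0,0,5,-1],[0,-110,110,0,0,15,-1],[0,-170,110,0,0,25,-1],[0,-230,110,0,0,35,-1]]
  ]
}}

```text
time_s: 6.65
ee_pos: [0.5365, -0.016, 0.3491]
eef_rot: [-180.0, -0.0, 133.1]
ft_force: [1.1, 0.7, 0.4]
finger_gap: 0.0859
finger_force: 0.0
```

Call:
{"method": "arm_command", "body": {
  "series": [
    [[0,-60,0,0,0,10,-1],[0,-120,0,0,0,20,-1],[0,-180,0,0,0,28,-1],[0,-240,-10,0,0,28,-1],[0,-300,-20,0,0,28,-1],[0,-323,-30,0,0,28,-1],[0,-323,-40,0,0,28,-1]]
  ]
}}

```text
time_s: 7.52
ee_pos: [0.5367, -0.3384, 0.308]
eef_rot: [180.0, -0.0, 160.7]
ft_force: [-0.2, 0.2, 0.3]
finger_gap: 0.0873
finger_force: 0.0
```

Run:
```python
from h import *
import pickle
s=arm.state();print(s['ee_pos'],s['eef_rot'],s['time_s'])
d=grab('wrist');save(d,'w2.png');pickle.dump(d,open('w2.pkl','wb'))
t=grab('top');pickle.dump(t,open('t2.pkl','wb'))
c=cv2.resize(t['image'][125:255,145:275],None,fx=3,fy=3,interpolation=cv2.INTER_CUBIC)
o=np.zeros((400,640,3),np.uint8);o=d['image'].copy();o=cv2.resize(o,(480,300))
m=np.zeros((390,790,3),np.uint8);m[:,:310]=c[:,40:350];m[:300,310:790]=o
cv2.imwrite('pics/m2.png',m[...,::-1])
```

```text
[ 0.536665   -0.33837329  0.30795641] [ 1.79955680e+02 -4.47870507e-02  1.60684491e+02] 7.525
```

View pics/m2.png

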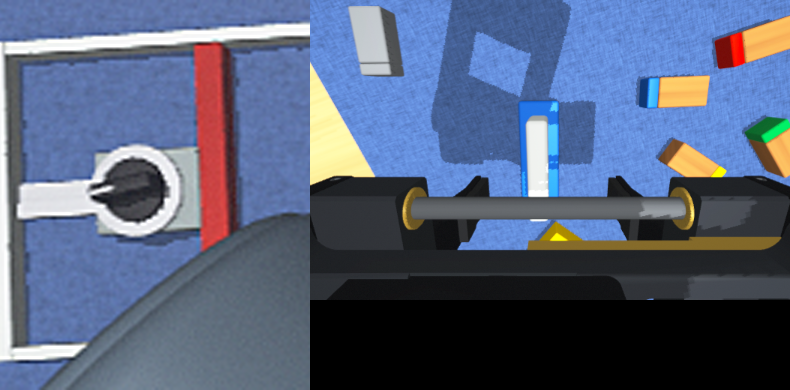

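The knob bar now points along the rack's y, so it's tight. In the wrist view the wiper handle is parallel to the tool, centred near full-image column 302 and starting at row 158.

Run:
```python
from h import *
import pickle
d=pickle.load(open('w2.pkl','rb'));hsv=cv2.cvtColor(d['image'],cv2.COLOR_RGB2HSV)
for v in(175,190,205,220,235):
    u=np.where((hsv[v,270:340,1]<60)&(hsv[v,270:340,2]>150))[0]+270
    print(v,u.min(),u.max(),ray(d,u.min(),v,.08)*1000,ray(d,u.max()+1,v,.08)*1000)
print(ray(d,303,158,.08)*1000)
```

```text
175 288 316 [ 496.31136016 -344.65225325   80.        ] [ 502.63441251 -326.62358766   80.        ]
190 289 316 [ 505.97262588 -347.58527772   80.        ] [ 512.15313279 -329.9644866    80.        ]
205 289 316 [ 515.65086882 -351.22841247   80.        ] [ 521.90874612 -333.38853072   80.        ]
220 290 317 [ 525.79931633 -354.31822197   80.        ] [ 532.13654757 -336.2536703    80.        ]
235 290 317 [ 535.97757387 -358.14025554   80.        ] [ 542.39617483 -339.84536704   80.        ]
[ 489.11125096 -331.51963659   80.        ]
```

Call:
{"method": "arm_command", "body": {
  "series": [
    [[0,-9,-45,0,0,0.5,-1],[0,-9,-86,0,0,0.5,-1],[0,-9,-87,0,0,0.5,1],[0,-9,-87,0,0,0.5,1],[0,-9,-87,0,0,0.5,1],[0,-9,-87,0,0,0.5,1],[0,-9,-87,0,0,0.5,1],[0,-9,-87,0,0,0.5,1],[0,-9,-87,0,0,0.5,1],[0,-9,-87,0,0,0.5,1]]
  ],
  "newtons": 45
}}

```text
time_s: 8.88
ee_pos: [0.5372, -0.3466, 0.2217]
eef_rot: [-180.0, 0.0, 161.3]
ft_force: [-0.4, -0.8, 0.6]
finger_gap: 0.0197
finger_force: 45.0
```

Call:
{"method": "arm_command", "body": {
  "series": [
    [[0,0,40,0,0,0,1],[0,0,60,0,0,4,1],[28,33,60,0,0,10,1],[56,66,60,0,0,18,1],[83,95,60,0,0,22.7,1],[83,95,30,0,0,22.7,1],[83,95,3,0,0,22.7,1],[83,95,2,0,0,22.7,1]]
  ]
}}

```text
time_s: 9.88
ee_pos: [0.6199, -0.2509, 0.2219]
eef_rot: [179.9, -0.2, -175.9]
ft_force: [-0.4, -0.4, -1.9]
finger_gap: 0.0195
finger_force: 45.0
```

```bash
cat >> h.py <<'E'
def pose():
    s=arm.state();a=np.radians(4);R=np.array([[np.cos(a),np.sin(a)],[-np.sin(a),np.cos(a)]])
    print('rack',np.round(R@(s['ee_pos'][:2]*1000-[546.5,80.5]),1),'z',s['ee_pos'][2].round(4),'yaw',s['eef_rot'][2].round(1),'F rack',np.round(R@s['ft_force'][:2],1),'t',s['time_s'],'gap',s['finger_gap'].round(4))
E
python3 - <<'E'
from h import *
pose()
d=grab('top');save(d,'t3.png')
E
```

```text
Traceback (most recent call last):
  File "h.py", line 22, in pose
    print('rack',np.round(R@(s['ee_pos'][:2]*1000-[546.5,80.5]),1),'z',s['ee_pos'][2].round(4),'yaw',s['eef_rot'][2].round(1),'F rack',np.round(R@s['ft_force'][:2],1),'t',s['time_s'],'gap',s['finger_gap'].round(4))
                                                                                                                                                                                             ^^^^^^^^^^^^^^^^^^^^^
AttributeError: 'float' object has no attribute 'round'
```

Call:
{"method": "arm_command", "body": {
  "series": [
    [[-1.4,20,1,0,0,0,1],[-2.8,40,1,0,0,0,1],[-4.2,60,1,0,0,0,1],[-5.6,80,1,0,0,0,1],[-7,100,1,0,0,0,1],[-8.4,120,1,0,0,0,1],[-9.8,140,1,0,0,0,1],[-11.2,160,1,0,0,0,1],[-12.6,180,1,0,0,0,1],[-13.6,195,1,0,0,0,1]]
  ]
}}

```text
time_s: 11.12
ee_pos: [0.6064, -0.055, 0.2247]
eef_rot: [180.0, -0.0, -175.9]
ft_force: [0.9, -1.0, -2.7]
finger_gap: 0.0197
finger_force: 45.0
```

```bash
sed -i "s/s\['finger_gap'\].round(4)/s['finger_gap']/" h.py
python3 - <<'E'
from h import *
pose()
d=grab('scene');save(d,'s3.png');t=grab('top');save(t,'t3.png')
m=np.vstack([d['image'][130:370,180:560],t['image'][110:270,130:510]])
cv2.imwrite('pics/m3.png',cv2.resize(m[...,::-1],None,fx=1.45,fy=1.45))
E
```

```text
rack [  50.3 -139.3] z 0.2247 yaw -175.9 F rack [ 0.8 -1. ] t 11.125 gap 0.01971036134541574
```

View pics/m3.png

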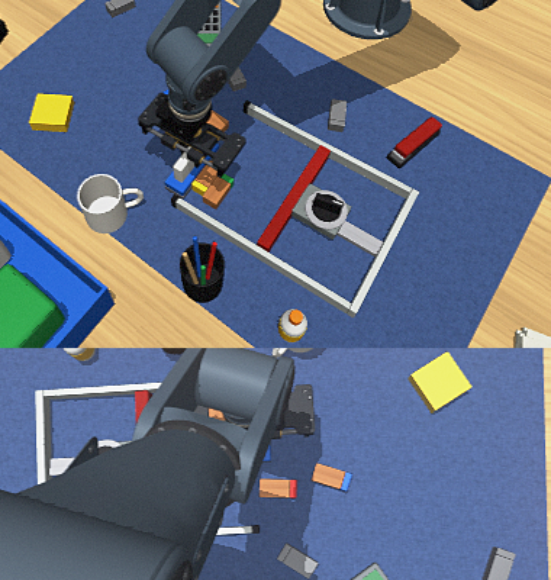

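In the scene view (top half of the mosaic), yellow and green are ahead of the wiper at the mouth. In the top view (lower half), red and blue haven't moved. I'll keep pushing, slower now.

Call:
{"method": "arm_command", "body": {
  "series": [
    [[-0.6,8,-1,0,0,0,1],[-1.1,16,-1,0,0,0,1],[-1.7,24,-1,0,0,0,1],[-2.2,32,-1,0,0,0,1],[-2.2,32,-1,0,0,0,1]]
  ]
}}

```text
time_s: 11.85
ee_pos: [0.6043, -0.0236, 0.2237]
eef_rot: [180.0, -0.0, -175.9]
ft_force: [-0.5, -0.8, -2.3]
finger_gap: 0.0193
finger_force: 45.0
```

Call:
{"method": "arm_command", "body": {
  "series": [
    [[-0.4,5,0,0,0,0,1],[-0.7,10,0,0,0,0,1],[-1,15,0,0,0,0,1],[-1.4,20,0,0,0,0,1],[-1.4,20,0,0,0,0,1]]
  ]
}}

```text
time_s: 12.48
ee_pos: [0.6029, -0.0039, 0.2238]
eef_rot: [180.0, -0.0, -175.9]
ft_force: [0.8, 0.4, -1.4]
finger_gap: 0.0199
finger_force: 45.0
```

Run:
```python
from h import *
pose()
d=grab('scene');save(d,'s4.png')
cv2.imwrite('pics/m4.png',cv2.resize(d['image'][200:340,280:480][...,::-1],None,fx=4,fy=4,interpolation=cv2.INTER_CUBIC))
```

```text
rack [ 50.4 -88.1] z 0.2238 yaw -175.9 F rack [0.9 0.4] t 12.475 gap 0.019889999766435008
```

View pics/m4.png

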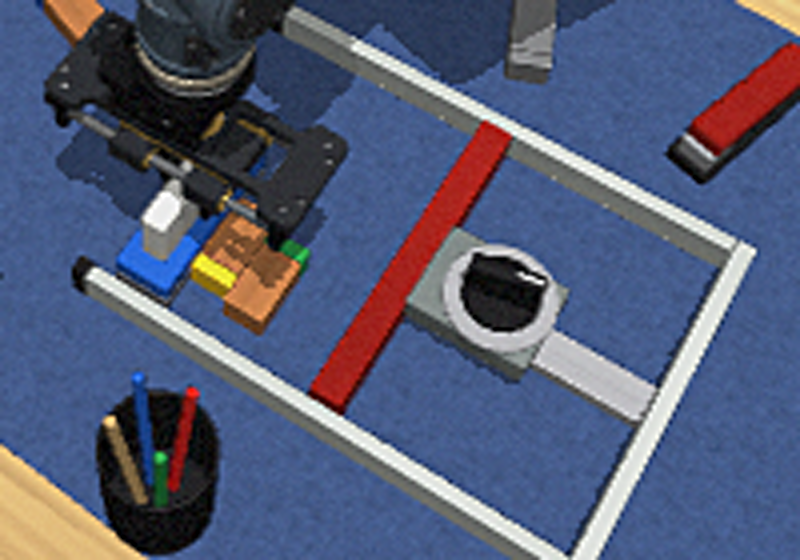

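The scene crop shows yellow and green lined up flat against the wiper as two 32 mm rows, about 50 mm short of the stop.

Call:
{"method": "arm_command", "body": {
  "series": [
    [[-0.5,7,0,0,0,0,1],[-1,14,0,0,0,0,1],[-1.5,21,0,0,0,0,1],[-2,28,0,0,0,0,1],[-2.5,35,0,0,0,0,1],[-2.8,40,0,0,0,0,1],[-3.1,44,0,0,0,0,1],[-3.1,44,0,0,0,0,1]]
  ]
}}

```text
time_s: 13.52
ee_pos: [0.5998, 0.0399, 0.2237]
eef_rot: [180.0, -0.0, -175.9]
ft_force: [-0.8, 0.4, -2.1]
finger_gap: 0.0198
finger_force: 45.0
```

Call:
{"method": "arm_command", "body": {
  "series": [
    [[-0.1,2,0,0,0,0,1],[-0.2,3,0,0,0,0,1],[-0.3,4,0,0,0,0,1],[-0.3,4,0,0,0,0,1]]
  ]
}}

```text
time_s: 14.02
ee_pos: [0.5996, 0.0436, 0.2237]
eef_rot: [180.0, -0.0, -176.0]
ft_force: [0.4, -1.2, -2.2]
finger_gap: 0.0198
finger_force: 45.0
```

Call:
{"method": "arm_command", "body": {
  "series": [
    [[0,1,0,0,0,0,1],[-0.1,2,0,0,0,0,1],[-0.1,2,0,0,0,0,1]]
  ]
}}

```text
time_s: 14.4
ee_pos: [0.5995, 0.0457, 0.2238]
eef_rot: [180.0, 0.0, -175.9]
ft_force: [0.7, 0.6, -1.7]
finger_gap: 0.0199
finger_force: 45.0
```

Call:
{"method": "arm_command", "body": {
  "series": [
    [[0,1,0,0,0,0,1],[0,1,0,0,0,0,1]]
  ]
}}

```text
time_s: 14.65
ee_pos: [0.5995, 0.0467, 0.2237]
eef_rot: [180.0, 0.0, -175.9]
ft_force: [0.8, -1.0, -1.2]
finger_gap: 0.02
finger_force: 45.0
```

Call:
{"method": "arm_command", "body": {
  "series": [
    [[0,1,0,0,0,0,1],[0,1,0,0,0,0,1]]
  ]
}}

```text
time_s: 14.9
ee_pos: [0.5995, 0.0476, 0.2238]
eef_rot: [180.0, 0.0, -175.9]
ft_force: [0.6, 0.4, -2.1]
finger_gap: 0.0198
finger_force: 45.0
```

Call:
{"method": "arm_command", "body": {
  "series": [
    [[0,0.7,0,0,0,0,1],[0,0.7,0,0,0,0,1]]
  ]
}}

```text
time_s: 15.15
ee_pos: [0.5995, 0.0481, 0.2238]
eef_rot: [-180.0, -0.0, -175.9]
ft_force: [-0.4, -2.3, -0.9]
finger_gap: 0.0197
finger_force: 45.0
```

Call:
{"method": "arm_command", "body": {
  "series": [
    [[0,0.7,0,0,0,0,1],[0,0.7,0,0,0,0,1]]
  ]
}}

```text
time_s: 15.4
ee_pos: [0.5995, 0.0484, 0.2238]
eef_rot: [-179.9, -0.0, -175.9]
ft_force: [-0.9, -5.0, -0.4]
finger_gap: 0.0199
finger_force: 45.0
```

Call:
{"method": "arm_command", "body": {
  "series": [
    [[0,0.6,0,0,0,0,1],[0,0.6,0,0,0,0,1]]
  ]
}}

```text
time_s: 15.65
ee_pos: [0.5995, 0.0486, 0.2238]
eef_rot: [-179.9, -0.0, -175.9]
ft_force: [-1.8, -7.2, -0.5]
finger_gap: 0.0194
finger_force: 45.0
```

That's 7 N of push-back and the stop didn't move. Next I'll back off, lift over and place the wiper behind blue and red.

Call:
{"method": "arm_command", "body": {
  "series": [
    [[0,-10,0,0,0,0,1],[2,-25,10,0,0,0,1],[2,-40,65,0,0,0,1],[-15,-95,65,0,0,0,1],[-30,-150,65,0,0,0,1],[-45,-205,65,0,0,0,1],[-60,-260,65,0,0,0,1],[-80,-309,65,0,0,0,1],[-80,-309,30,0,0,0,1],[-80,-309,0,0,0,0,1]]
  ]
}}

```text
time_s: 16.9
ee_pos: [0.5191, -0.2614, 0.2239]
eef_rot: [-179.9, 0.1, -176.1]
ft_force: [-0.6, 0.1, -1.8]
finger_gap: 0.0197
finger_force: 45.0
```

Run:
```python
from h import *
pose()
t=grab('top');save(t,'t5.png');s=grab('scene')
m=np.vstack([s['image'][150:350,200:520],t['image'][110:270,140:460]])
cv2.imwrite('pics/m5.png',cv2.resize(m[...,::-1],None,fx=1.65,fy=1.65))
blocks(t,(232,143,300,235));blocks(t,(300,138,350,222))
```

```text
rack [ -51.2 -339.2] z 0.2239 yaw -176.1 F rack [-0.6  0.2] t 16.9 gap 0.019655242636558365
px [324. 205.] world [495. -94.] [64. 31.] ang 88 rack ctr [ -64. -171.] xr -82.0 -45.0 yr -204.0 -137.0
```

View pics/m5.png

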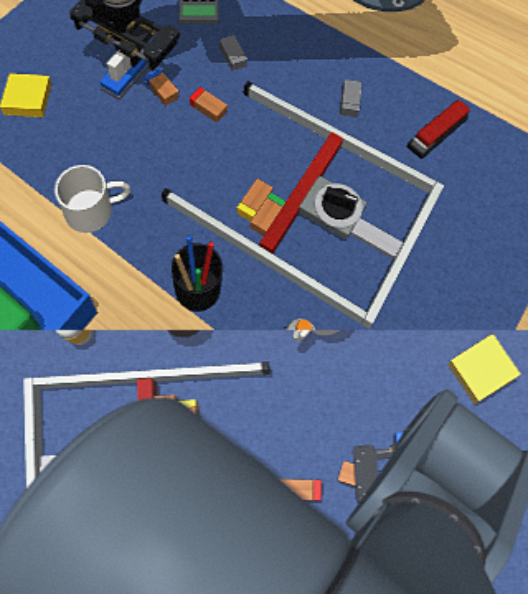

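The scene view shows yellow and green flat against the stop, which is still in place. Red and blue lie ahead of the wiper. I'll check where yellow and green sit in rack x.

Run:
```python
from h import *
d=grab('scene');save(d,'s5.png')
R=lambda p:np.array([[.9976,.0698],[-.0698,.9976]])@(p[:2]*1000-[546.5,80.5])
for u,v in((258,180),(272,188),(284,200),(238,207),(250,215)):
    print(u,v,R(ray(d,u/1.65+200,v/1.65+150,.026)).round())
blocks(d,(335,245,385,300))
```

```text
258 180 [28. -8.]
272 188 [28. 19.]
284 200 [36. 47.]
238 207 [ 89. -10.]
250 215 [90. 14.]
px [366. 275.] world [594. 115.] [151.  96.] ang 4 rack ctr [50. 31.] xr -26.0 126.0 yr -17.0 79.0
```

Call:
{"method": "arm_command", "body": {
  "series": [
    [[-1.4,20,0,0,0,0,1],[-2.8,40,0,0,0,0,1],[-4.2,60,0,0,0,0,1],[-5.6,80,0,0,0,0,1],[-7,100,0,0,0,0,1],[-8.4,120,0,0,0,0,1],[-9.8,140,0,0,0,0,1],[-11.2,160,0,0,0,0,1],[-12.6,180,0,0,0,0,1],[-13.6,195,0,0,0,0,1]]
  ]
}}

```text
time_s: 18.3
ee_pos: [0.5058, -0.063, 0.2237]
eef_rot: [180.0, -0.0, -175.9]
ft_force: [0.4, -0.5, -1.0]
finger_gap: 0.0198
finger_force: 45.0
```

Run:
```python
from h import *
pose()
d=grab('scene');save(d,'s6.png')
cv2.imwrite('pics/m6.png',cv2.resize(d['image'][180:320,270:470][...,::-1],None,fx=4,fy=4,interpolation=cv2.INTER_CUBIC))
```

```text
rack [ -50.6 -140.3] z 0.2237 yaw -175.9 F rack [ 0.3 -0.6] t 18.3 gap 0.019845479976822938
```

View pics/m6.png

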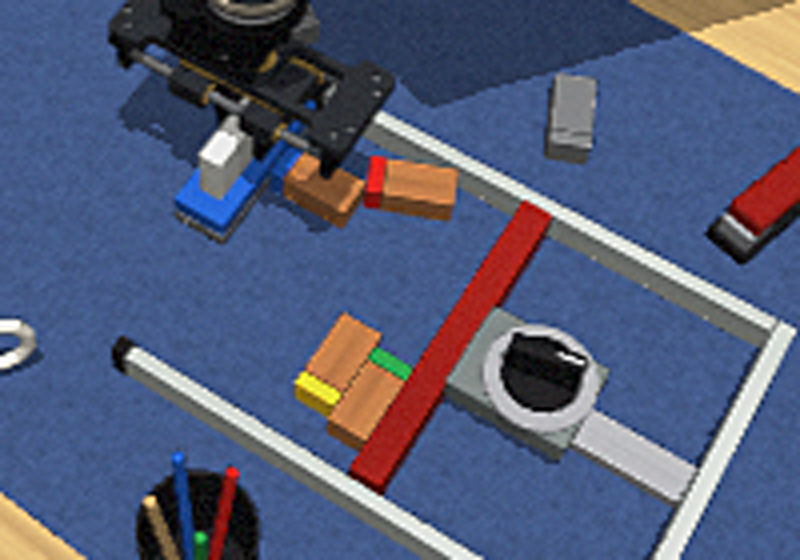

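In the scene crop, blue end-pushes red, which has swung towards the near rail. Its tip at (457,190) is about 30 mm short of the stop.

Call:
{"method": "arm_command", "body": {
  "series": [
    [[-0.4,5,0,0,0,0,1],[-0.7,10,0,0,0,0,1],[-1,15,0,0,0,0,1],[-1.4,20,0,0,0,0,1],[-1.4,20,0,0,0,0,1]]
  ]
}}

```text
time_s: 18.98
ee_pos: [0.5043, -0.0441, 0.2237]
eef_rot: [180.0, -0.0, -175.9]
ft_force: [-1.4, -0.7, -2.4]
finger_gap: 0.0195
finger_force: 45.0
```

Call:
{"method": "arm_command", "body": {
  "series": [
    [[-0.3,4,0,0,0,0,1],[-0.6,8,0,0,0,0,1],[-0.8,11,0,0,0,0,1],[-0.8,11,0,0,0,0,1]]
  ]
}}

```text
time_s: 19.48
ee_pos: [0.5036, -0.0331, 0.2237]
eef_rot: [180.0, -0.0, -175.9]
ft_force: [-1.0, -0.1, -0.8]
finger_gap: 0.0194
finger_force: 45.0
```

Run:
```python
from h import *
pose()
d=grab('scene');save(d,'s7.png')
cv2.imwrite('pics/m7.png',cv2.resize(d['image'][200:290,330:450][...,::-1],None,fx=4.5,fy=4.5,interpolation=cv2.INTER_CUBIC))
```

```text
rack [ -50.7 -110.3] z 0.2237 yaw -175.9 F rack [-1. -0.] t 19.475 gap 0.019385567817544424
```

View pics/m7.png

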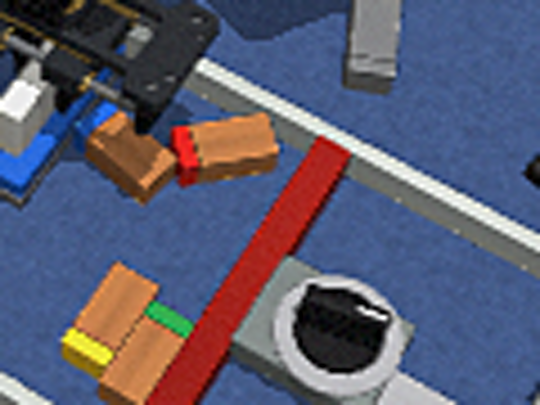

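Red is pivoting with its tip at the near rail, around (275,140), and blue at (130,155) is behind its inner end. It should turn flat against the stop. I've used all ten views, so from here I'll use force readings and masks.

Call:
{"method": "arm_command", "body": {
  "series": [
    [[-0.2,3,0,0,0,0,1],[-0.4,6,0,0,0,0,1],[-0.6,8,0,0,0,0,1],[-0.6,8,0,0,0,0,1]]
  ]
}}

```text
time_s: 20.02
ee_pos: [0.503, -0.0252, 0.2237]
eef_rot: [180.0, -0.0, -175.9]
ft_force: [-0.1, -0.3, -2.1]
finger_gap: 0.02
finger_force: 45.0
```

Call:
{"method": "arm_command", "body": {
  "series": [
    [[-0.2,3,0,0,0,0,1],[-0.4,6,0,0,0,0,1],[-0.6,8,0,0,0,0,1],[-0.6,8,0,0,0,0,1]]
  ]
}}

```text
time_s: 20.52
ee_pos: [0.5024, -0.0172, 0.2237]
eef_rot: [180.0, -0.0, -175.9]
ft_force: [0.8, 0.0, -2.7]
finger_gap: 0.0196
finger_force: 45.0
```

```bash
cat >> h.py <<'E'
RK=lambda p:np.array([[.9976,.0698],[-.0698,.9976]])@(np.asarray(p)[:2]*1000-[546.5,80.5])
def see(box=(320,180,470,320)):
    d=grab('scene');hsv=cv2.cvtColor(d['image'],cv2.COLOR_RGB2HSV);H,S,V=[hsv[...,i].astype(int) for i in range(3)]
    x0,y0,x1,y1=box
    for n,m,z in(('wood',(H>6)&(H<20)&(S>90)&(V>60),.026),('red',((H<4)|(H>176))&(S>170)&(V>60),.026),('yellow',(H>22)&(H<33)&(S>150),.026),('blue',(H>100)&(H<112)&(S>190)&(V>60),.026)):
        k=np.zeros(H.shape,np.uint8);k[y0:y1,x0:x1]=m[y0:y1,x0:x1]*255
        for c in cv2.findContours(k,cv2.RETR_EXTERNAL,cv2.CHAIN_APPROX_SIMPLE)[0]:
            if cv2.contourArea(c)<15: continue
            P=np.array([RK(ray(d,u,v,z)) for u,v in c[:,0]],np.float32);r=cv2.minAreaRect(P);b=cv2.boxPoints(r)
            l=max((b[1]-b[0],b[2]-b[1]),key=np.linalg.norm)
            print(n,'ctr',np.round(r[0]),np.round(r[1]),'ang',round(np.degrees(np.arctan2(l[1],l[0]))%180),'x',P[:,0].min().round(),P[:,0].max().round(),'y',P[:,1].min().round(),P[:,1].max().round())
E
python3 - <<'E'
from h import *
pose();see()
E
```

```text
rack [-50.8 -94.4] z 0.2237 yaw -175.9 F rack [ 0.8 -0. ] t 20.525 gap 0.01958053088112211
wood ctr [67. 19.] [62. 82.] ang 180 x 26.0 108.0 y -12.0 50.0
wood ctr [-41. -28.] [59. 40.] ang 73 x -66.0 -14.0 y -57.0 3.0
wood ctr [-86.  15.] [41. 56.] ang 147 x -120.0 -53.0 y -15.0 41.0
wood ctr [-344.  108.] [ 62. 129.] ang 123 x -405.0 -330.0 y 38.0 169.0
red ctr [193.  -2.] [61.  8.] ang 22 x 165.0 223.0 y -16.0 11.0
red ctr [-59.  -2.] [40. 14.] ang 51 x -74.0 -41.0 y -18.0 12.0
red ctr [ 1. 63.] [ 26. 250.] ang 180 x -124.0 126.0 y 50.0 75.0
red ctr [-233.  200.] [30. 79.] ang 162 x -275.0 -192.0 y 177.0 216.0
yellow ctr [89.  3.] [20. 29.] ang 94 x 78.0 98.0 y -12.0 17.0
blue ctr [-28. -87.] [ 53. 100.] ang 164 x -72.0 19.0 y -118.0 -50.0
```

Call:
{"method": "arm_command", "body": {
  "series": [
    [[-0.2,3,0,0,0,0,1],[-0.4,6,0,0,0,0,1],[-0.6,8,0,0,0,0,1],[-0.6,8,0,0,0,0,1]]
  ]
}}

```text
time_s: 21.08
ee_pos: [0.5019, -0.0092, 0.2237]
eef_rot: [180.0, -0.0, -175.9]
ft_force: [-0.8, 0.4, -2.6]
finger_gap: 0.0197
finger_force: 45.0
```

Call:
{"method": "arm_command", "body": {
  "series": [
    [[-0.2,3,0,0,0,0,1],[-0.4,6,0,0,0,0,1],[-0.6,8,0,0,0,0,1],[-0.6,8,0,0,0,0,1]]
  ]
}}

```text
time_s: 21.58
ee_pos: [0.5013, -0.0012, 0.2238]
eef_rot: [180.0, -0.0, -175.9]
ft_force: [0.3, 0.1, -1.9]
finger_gap: 0.0194
finger_force: 45.0
```

Run:
```python
from h import *
pose();see((335,200,450,300))
```

```text
rack [-50.8 -78.3] z 0.2238 yaw -175.9 F rack [0.4 0.1] t 21.575 gap 0.01942794099782356
wood ctr [67. 19.] [62. 82.] ang 180 x 26.0 108.0 y -12.0 50.0
wood ctr [-36. -11.] [59. 39.] ang 62 x -64.0 -7.0 y -42.0 18.0
wood ctr [-86.  15.] [41. 56.] ang 147 x -120.0 -53.0 y -8.0 41.0
red ctr [-59.   3.] [30. 12.] ang 66 x -69.0 -48.0 y -11.0 15.0
red ctr [-1. 63.] [ 26. 248.] ang 180 x -124.0 123.0 y 50.0 75.0
yellow ctr [89.  3.] [20. 29.] ang 94 x 78.0 98.0 y -12.0 17.0
blue ctr [-27. -70.] [50. 95.] ang 164 x -68.0 20.0 y -101.0 -34.0
```

Call:
{"method": "arm_command", "body": {
  "series": [
    [[-0.2,3,0,0,0,0,1],[-0.4,6,0,0,0,0,1],[-0.7,9,0,0,0,0,1],[-0.9,12,0,0,0,0,1],[-1.1,15,0,0,0,0,1],[-1.1,15,0,0,0,0,1]]
  ]
}}

```text
time_s: 22.38
ee_pos: [0.5002, 0.0139, 0.2238]
eef_rot: [180.0, -0.0, -175.9]
ft_force: [0.6, 0.3, -1.3]
finger_gap: 0.0198
finger_force: 45.0
```

Call:
{"method": "arm_command", "body": {
  "series": [
    [[-0.2,3,0,0,0,0,1],[-0.4,6,0,0,0,0,1],[-0.7,9,0,0,0,0,1],[-0.7,9,0,0,0,0,1]]
  ]
}}

```text
time_s: 22.88
ee_pos: [0.4993, 0.0229, 0.2237]
eef_rot: [180.0, -0.0, -175.9]
ft_force: [-0.8, 0.2, -1.4]
finger_gap: 0.0194
finger_force: 45.0
```

Run:
```python
from h import *
pose();see((335,200,450,300))
```

```text
rack [-51.1 -54.2] z 0.2237 yaw -175.9 F rack [-0.8  0.3] t 22.875 gap 0.019431670627994325
wood ctr [67. 19.] [62. 82.] ang 180 x 26.0 108.0 y -12.0 50.0
wood ctr [-29.  13.] [60. 39.] ang 65 x -59.0 -2.0 y -18.0 41.0
wood ctr [-85.  31.] [26. 64.] ang 179 x -117.0 -53.0 y 18.0 44.0
red ctr [-59.  11.] [36. 10.] ang 67 x -68.0 -47.0 y -6.0 25.0
red ctr [-1. 63.] [ 26. 248.] ang 180 x -124.0 123.0 y 50.0 76.0
yellow ctr [89.  2.] [30. 19.] ang 87 x 79.0 98.0 y -12.0 17.0
blue ctr [-24. -48.] [51. 93.] ang 163 x -63.0 20.0 y -76.0 -11.0
```

Call:
{"method": "arm_command", "body": {
  "series": [
    [[-0.2,2,0,0,0,0,1],[-0.3,4,0,0,0,0,1],[-0.4,6,0,0,0,0,1],[-0.4,6,0,0,0,0,1]]
  ]
}}

```text
time_s: 23.42
ee_pos: [0.499, 0.0288, 0.2237]
eef_rot: [180.0, -0.0, -175.9]
ft_force: [0.4, -0.2, -1.1]
finger_gap: 0.0199
finger_force: 45.0
```

Call:
{"method": "arm_command", "body": {
  "series": [
    [[-0.1,1,0,0,0,0,1],[-0.2,2,0,0,0,0,1],[-0.2,2,0,0,0,0,1]]
  ]
}}

```text
time_s: 23.8
ee_pos: [0.4989, 0.0306, 0.2237]
eef_rot: [180.0, -0.0, -175.9]
ft_force: [0.3, -0.0, -2.4]
finger_gap: 0.02
finger_force: 45.0
```

Call:
{"method": "arm_command", "body": {
  "series": [
    [[-0.1,1,0,0,0,0,1],[-0.2,2,0,0,0,0,1],[-0.2,2,0,0,0,0,1]]
  ]
}}

```text
time_s: 24.18
ee_pos: [0.4987, 0.0327, 0.2237]
eef_rot: [180.0, -0.0, -175.9]
ft_force: [0.5, 0.2, -2.3]
finger_gap: 0.0198
finger_force: 45.0
```

Run:
```python
from h import *
pose();see((335,200,450,300))
```

```text
rack [-51.1 -44.4] z 0.2237 yaw -175.9 F rack [0.5 0.2] t 24.175 gap 0.019770905059688967
wood ctr [67. 19.] [62. 82.] ang 180 x 26.0 108.0 y -12.0 50.0
wood ctr [-30.  21.] [58. 40.] ang 72 x -58.0 -5.0 y -7.0 49.0
wood ctr [-85.  37.] [16. 58.] ang 179 x -115.0 -56.0 y 28.0 45.0
red ctr [-59.  16.] [35.  9.] ang 72 x -68.0 -50.0 y -2.0 32.0
red ctr [-1. 62.] [ 25. 248.] ang 180 x -124.0 123.0 y 50.0 75.0
yellow ctr [89.  3.] [20. 29.] ang 94 x 78.0 98.0 y -12.0 17.0
blue ctr [-21. -37.] [53. 90.] ang 158 x -61.0 20.0 y -67.0 -5.0
```

Call:
{"method": "arm_command", "body": {
  "series": [
    [[-0.1,1,0,0,0,0,1],[-0.2,2,0,0,0,0,1],[-0.2,2,0,0,0,0,1]]
  ]
}}

```text
time_s: 24.6
ee_pos: [0.4986, 0.0346, 0.2238]
eef_rot: [-180.0, 0.0, -175.9]
ft_force: [0.6, -0.6, -1.3]
finger_gap: 0.0196
finger_force: 45.0
```

Call:
{"method": "arm_command", "body": {
  "series": [
    [[-0.1,1,0,0,0,0,1],[-0.2,2,0,0,0,0,1],[-0.2,2,0,0,0,0,1]]
  ]
}}

```text
time_s: 24.98
ee_pos: [0.4994, 0.0358, 0.224]
eef_rot: [-179.9, 0.2, -175.9]
ft_force: [1.6, -5.5, -2.6]
finger_gap: 0.0196
finger_force: 45.0
```

Run:
```python
from h import *
pose();see((335,200,450,300))
```

```text
rack [-50.1 -41.3] z 0.224 yaw -175.9 F rack [ 1.2 -5.6] t 24.975 gap 0.01958114323670573
wood ctr [67. 19.] [62. 82.] ang 180 x 26.0 108.0 y -12.0 50.0
wood ctr [-30.  23.] [56. 41.] ang 76 x -55.0 -5.0 y -6.0 49.0
wood ctr [-85.  38.] [12. 58.] ang 179 x -115.0 -56.0 y 31.0 44.0
red ctr [-59.  17.] [34. 11.] ang 77 x -68.0 -52.0 y -1.0 32.0
red ctr [-1. 62.] [ 26. 248.] ang 180 x -124.0 123.0 y 50.0 75.0
yellow ctr [89.  3.] [20. 29.] ang 94 x 78.0 98.0 y -12.0 17.0
blue ctr [-20. -35.] [59. 83.] ang 176 x -61.0 21.0 y -65.0 -3.0
```

Call:
{"method": "arm_command", "body": {
  "series": [
    [[0,-1.2,0,0,0,0,1],[3,-0.6,0,0,0,0,1],[6,0,0,0,0,0,1],[9,0.6,0,0,0,0,1],[12,1.2,0,0,0,0,1],[14,1.8,0,0,0,0,1],[14,1.8,0,0,0,0,1]]
  ]
}}

```text
time_s: 25.9
ee_pos: [0.5123, 0.0387, 0.2236]
eef_rot: [180.0, -0.0, -175.9]
ft_force: [0.6, -0.3, -2.4]
finger_gap: 0.0194
finger_force: 45.0
```

Run:
```python
from h import *
pose();see((335,200,450,300))
```

```text
rack [-37.  -39.3] z 0.2236 yaw -175.9 F rack [ 0.6 -0.3] t 25.9 gap 0.019399994614941525
wood ctr [67. 18.] [83. 63.] ang 0 x 26.0 108.0 y -14.0 50.0
wood ctr [-27.  24.] [53. 41.] ang 85 x -49.0 -4.0 y -3.0 49.0
wood ctr [-91.  40.] [ 9. 48.] ang 180 x -115.0 -67.0 y 35.0 44.0
red ctr [ 1. 62.] [ 26. 250.] ang 180 x -124.0 126.0 y 49.0 75.0
yellow ctr [89.  3.] [20. 29.] ang 94 x 78.0 98.0 y -12.0 17.0
blue ctr [ -7. -32.] [80. 60.] ang 3 x -49.0 34.0 y -62.0 -2.0
```

Call:
{"method": "arm_command", "body": {
  "series": [
    [[0,1,0,0,0,0,1],[0,1,0,0,0,0,1]]
  ]
}}

```text
time_s: 26.2
ee_pos: [0.5124, 0.0394, 0.2238]
eef_rot: [-180.0, 0.0, -176.0]
ft_force: [1.1, 0.1, -1.8]
finger_gap: 0.0197
finger_force: 45.0
```

Call:
{"method": "arm_command", "body": {
  "series": [
    [[0,0.8,0,0,0,0,1],[0,0.8,0,0,0,0,1]]
  ]
}}

```text
time_s: 26.45
ee_pos: [0.5128, 0.0399, 0.2239]
eef_rot: [-180.0, 0.1, -175.9]
ft_force: [1.0, -2.2, -1.7]
finger_gap: 0.02
finger_force: 45.0
```

Call:
{"method": "arm_command", "body": {
  "series": [
    [[0,0.7,0,0,0,0,1],[0,0.7,0,0,0,0,1]]
  ]
}}

```text
time_s: 26.7
ee_pos: [0.5131, 0.0404, 0.224]
eef_rot: [-179.9, 0.1, -175.9]
ft_force: [1.9, -4.3, -2.4]
finger_gap: 0.0195
finger_force: 45.0
```

Call:
{"method": "arm_command", "body": {
  "series": [
    [[0,-10,0,0,0,0,1],[0,-20,10,0,0,0,1],[-10,-35,55,0,0,-10,1],[-20,-50,65,0,0,-20,1],[-35,-60,65,0,0,-30,1],[-49,-71,65,0,0,-40,1],[-49,-71,65,0,0,-50,1],[-49,-71,65,0,0,-60,1],[-49,-71,65,0,0,-70,1],[-49,-71,65,0,0,-80,1]]
  ]
}}

```text
time_s: 27.95
ee_pos: [0.4627, -0.0303, 0.2892]
eef_rot: [-180.0, -0.1, 103.7]
ft_force: [-0.7, -0.1, -0.6]
finger_gap: 0.0197
finger_force: 45.0
```

Call:
{"method": "arm_command", "body": {
  "series": [
    [[0,0,0,0,0,-10,1],[0,0,0,0,0,-10,1]]
  ]
}}

```text
time_s: 28.2
ee_pos: [0.4628, -0.0303, 0.2891]
eef_rot: [-180.0, -0.0, 94.1]
ft_force: [-0.2, 0.7, -2.5]
finger_gap: 0.0196
finger_force: 45.0
```

Run:
```python
from h import *
pose();see((335,200,450,300))
t=grab('top')
hsv=cv2.cvtColor(t['image'],cv2.COLOR_RGB2HSV);H,S,V=[hsv[...,i].astype(int) for i in range(3)]
for n,m in(('wood',(H>6)&(H<20)&(S>90)&(V>60)),('red',((H<4)|(H>176))&(S>150)&(V>60)),('yellow',(H>22)&(H<33)&(S>150))):
    k=np.zeros(H.shape,np.uint8);k[140:240,225:300]=m[140:240,225:300]*255
    for c in cv2.findContours(k,0,2)[0]:
        if cv2.contourArea(c)<15: continue
        P=np.array([RK(ray(t,u,v,.026)) for u,v in c[:,0]]);print('top',n,P.min(0).round(),P.max(0).round())
```

```text
rack [ -91.2 -104.7] z 0.2891 yaw 94.1 F rack [-0.1  0.7] t 28.2 gap 0.01955602119159604
wood ctr [67. 18.] [62. 82.] ang 179 x 26.0 108.0 y -12.0 50.0
wood ctr [-26.  24.] [52. 42.] ang 88 x -48.0 -4.0 y -3.0 49.0
wood ctr [-88.  24.] [37. 58.] ang 167 x -120.0 -56.0 y 2.0 44.0
red ctr [-57.  16.] [33. 19.] ang 80 x -68.0 -48.0 y -1.0 32.0
red ctr [ 1. 63.] [ 26. 250.] ang 180 x -124.0 126.0 y 50.0 75.0
yellow ctr [89.  3.] [20. 29.] ang 94 x 78.0 98.0 y -12.0 17.0
blue ctr [-28.  -9.] [42. 11.] ang 3 x -49.0 -7.0 y -14.0 -2.0
blue ctr [-130.  -90.] [54. 66.] ang 92 x -158.0 -103.0 y -122.0 -57.0
top wood [ 21. -17.] [96. 49.]
top red [-37.  52.] [122.  76.]
```

Call:
{"method": "arm_command", "body": {
  "series": [
    [[6,0,-35,0,0,0,1],[6,0,-65,0,0,0,1],[6,0,-65,0,0,0,1],[5,10,-65,0,0,0,1],[4.5,20,-65,0,0,0,1],[4,30,-65,0,0,0,1],[3.4,38,-65,0,0,0,1],[3,44,-65,0,0,0,1],[2.6,49,-65,0,0,0,1],[2.6,49,-65,0,0,0,1]]
  ]
}}

```text
time_s: 29.55
ee_pos: [0.4659, 0.0192, 0.2237]
eef_rot: [-180.0, -0.0, 94.1]
ft_force: [-0.8, -0.0, -1.3]
finger_gap: 0.0195
finger_force: 45.0
```

Run:
```python
from h import *
pose();see((335,200,450,300))
```

```text
rack [-84.7 -55.5] z 0.2237 yaw 94.1 F rack [-0.8  0. ] t 29.55 gap 0.019528253424646872
wood ctr [67. 19.] [62. 82.] ang 180 x 26.0 108.0 y -12.0 50.0
wood ctr [-26.  23.] [52. 42.] ang 88 x -48.0 -4.0 y -3.0 49.0
wood ctr [-92.  28.] [35. 56.] ang 177 x -120.0 -63.0 y 10.0 45.0
red ctr [-57.  27.] [33. 19.] ang 87 x -67.0 -48.0 y 10.0 43.0
red ctr [-1. 62.] [ 25. 248.] ang 180 x -124.0 123.0 y 50.0 75.0
yellow ctr [89.  3.] [20. 29.] ang 94 x 78.0 98.0 y -12.0 17.0
blue ctr [-28.  -9.] [42. 11.] ang 3 x -49.0 -7.0 y -14.0 -2.0
blue ctr [-83. -18.] [53. 49.] ang 89 x -107.0 -58.0 y -45.0 8.0
```

Red is nearly flat now, about 6–7 mm short. I'll move in fine steps.

Call:
{"method": "arm_command", "body": {
  "series": [
    [[-0.1,2,0,0,0,0,1],[-0.2,4,0,0,0,0,1],[-0.2,4,0,0,0,0,1]]
  ]
}}

```text
time_s: 29.98
ee_pos: [0.4657, 0.0229, 0.2237]
eef_rot: [-180.0, -0.0, 94.1]
ft_force: [0.6, -0.0, -1.4]
finger_gap: 0.0197
finger_force: 45.0
```

Call:
{"method": "arm_command", "body": {
  "series": [
    [[0,1,0,0,0,0,1],[-0.1,1.5,0,0,0,0,1],[-0.1,1.5,0,0,0,0,1]]
  ]
}}

```text
time_s: 30.35
ee_pos: [0.4656, 0.0244, 0.2238]
eef_rot: [180.0, -0.0, 94.1]
ft_force: [-0.3, -0.4, -2.1]
finger_gap: 0.0199
finger_force: 45.0
```

Call:
{"method": "arm_command", "body": {
  "series": [
    [[0,0.8,0,0,0,0,1],[0,0.8,0,0,0,0,1]]
  ]
}}

```text
time_s: 30.6
ee_pos: [0.4656, 0.0252, 0.2237]
eef_rot: [-180.0, -0.0, 94.1]
ft_force: [-0.3, 0.4, -1.9]
finger_gap: 0.0195
finger_force: 45.0
```

Call:
{"method": "arm_command", "body": {
  "series": [
    [[0,0.8,0,0,0,0,1],[0,0.8,0,0,0,0,1]]
  ]
}}

```text
time_s: 30.85
ee_pos: [0.4656, 0.026, 0.2237]
eef_rot: [-180.0, -0.0, 94.1]
ft_force: [-0.2, 0.4, -2.3]
finger_gap: 0.0195
finger_force: 45.0
```

Call:
{"method": "arm_command", "body": {
  "series": [
    [[0,0.8,0,0,0,0,1],[0,0.8,0,0,0,0,1]]
  ]
}}

```text
time_s: 31.1
ee_pos: [0.4656, 0.0268, 0.2237]
eef_rot: [-180.0, -0.0, 94.1]
ft_force: [-0.4, -0.4, -1.4]
finger_gap: 0.0201
finger_force: 45.0
```

Call:
{"method": "arm_command", "body": {
  "series": [
    [[0,0.7,0,0,0,0,1],[0,0.7,0,0,0,0,1]]
  ]
}}

```text
time_s: 31.35
ee_pos: [0.4656, 0.0275, 0.2237]
eef_rot: [180.0, -0.0, 94.1]
ft_force: [-0.3, -0.1, -1.6]
finger_gap: 0.0197
finger_force: 45.0
```

Call:
{"method": "arm_command", "body": {
  "series": [
    [[0,0.7,0,0,0,0,1],[0,0.7,0,0,0,0,1]]
  ]
}}

```text
time_s: 31.6
ee_pos: [0.4656, 0.0282, 0.2238]
eef_rot: [180.0, -0.0, 94.1]
ft_force: [-0.3, 0.4, -1.7]
finger_gap: 0.0194
finger_force: 45.0
```

Call:
{"method": "arm_command", "body": {
  "series": [
    [[0,0.7,0,0,0,0,1],[0,0.7,0,0,0,0,1]]
  ]
}}

```text
time_s: 31.85
ee_pos: [0.4656, 0.0289, 0.2237]
eef_rot: [-180.0, -0.0, 94.1]
ft_force: [0.3, 0.6, -1.7]
finger_gap: 0.0195
finger_force: 45.0
```

Run:
```python
from h import *
pose();see((335,200,450,300))
```

```text
rack [-84.3 -45.8] z 0.2237 yaw 94.1 F rack [0.4 0.6] t 31.85 gap 0.019476149838578143
wood ctr [67. 19.] [62. 82.] ang 180 x 26.0 108.0 y -12.0 50.0
wood ctr [-26.  24.] [52. 42.] ang 86 x -48.0 -4.0 y -3.0 49.0
wood ctr [-94.  34.] [53. 31.] ang 0 x -120.0 -68.0 y 19.0 50.0
red ctr [-0. 49.] [248.  56.] ang 2 x -124.0 123.0 y 19.0 75.0
yellow ctr [89.  2.] [30. 19.] ang 87 x 79.0 98.0 y -12.0 17.0
blue ctr [-28.  -9.] [42. 10.] ang 1 x -49.0 -7.0 y -14.0 -4.0
blue ctr [-81.  -9.] [48. 52.] ang 92 x -106.0 -57.0 y -35.0 16.0
```

Red is flat at the stop face, y 19–50. A little more for the press.

Call:
{"method": "arm_command", "body": {
  "series": [
    [[0,0.7,0,0,0,0,1],[0,0.7,0,0,0,0,1]]
  ]
}}

```text
time_s: 32.15
ee_pos: [0.4656, 0.0296, 0.2237]
eef_rot: [-180.0, -0.0, 94.1]
ft_force: [-0.3, -0.4, -1.5]
finger_gap: 0.0198
finger_force: 45.0
```

Call:
{"method": "arm_command", "body": {
  "series": [
    [[0,0.6,0,0,0,0,1],[0,0.6,0,0,0,0,1]]
  ]
}}

```text
time_s: 32.4
ee_pos: [0.4657, 0.0299, 0.2238]
eef_rot: [180.0, 0.0, 94.1]
ft_force: [0.6, -3.1, -0.4]
finger_gap: 0.0197
finger_force: 45.0
```

Call:
{"method": "arm_command", "body": {
  "series": [
    [[0,0.5,0,0,0,0,1],[0,0.5,0,0,0,0,1]]
  ]
}}

```text
time_s: 32.65
ee_pos: [0.4657, 0.0301, 0.2239]
eef_rot: [180.0, 0.1, 94.1]
ft_force: [-0.8, -5.5, -0.2]
finger_gap: 0.0196
finger_force: 45.0
```

Call:
{"method": "arm_command", "body": {
  "series": [
    [[1,-10,0,0,0,0,1],[2,-25,10,0,0,0,1],[4,-50,60,0,0,0,1],[20,-105,60,0,0,0,1],[35,-160,60,0,0,0,1],[50,-215,60,0,0,0,1],[65,-270,60,0,0,0,1],[74,-325,50,0,0,0,1],[74,-330,15,0,0,0,1],[74,-330,5,0,0,0,1]]
  ]
}}

```text
time_s: 33.9
ee_pos: [0.5381, -0.3003, 0.227]
eef_rot: [-179.8, -0.2, 93.9]
ft_force: [-0.6, 1.2, -1.0]
finger_gap: 0.0201
finger_force: 45.0
```

Run:
```python
from h import *
pose();print(arm.state()['ft_force']);see((335,200,450,300))
```

```text
rack [ -34.9 -379.3] z 0.227 yaw 93.9 F rack [-0.5  1.3] t 33.9 gap 0.020056787562347987
[-0.55010275  1.22983555 -1.02192364]
wood ctr [67. 19.] [62. 82.] ang 180 x 26.0 108.0 y -12.0 50.0
wood ctr [-26.  24.] [52. 42.] ang 88 x -48.0 -4.0 y -3.0 49.0
wood ctr [-94.  35.] [53. 30.] ang 0 x -120.0 -68.0 y 19.0 50.0
red ctr [-1. 48.] [ 55. 248.] ang 180 x -124.0 123.0 y 20.0 75.0
yellow ctr [89.  3.] [20. 29.] ang 94 x 78.0 98.0 y -12.0 17.0
blue ctr [-28. -10.] [42. 12.] ang 3 x -49.0 -7.0 y -15.0 -2.0
```

Every block is still in place and the stop sits at y 50, as before. Now I'll set the wiper down.

Call:
{"method": "arm_command", "body": {
  "series": [
    [[0,0,-3,0,0,0,1],[0,0,-5,0,0,0,1],[0,0,-6,0,0,0,1],[0,0,-6,0,0,0,1]]
  ]
}}

```text
time_s: 34.45
ee_pos: [0.5399, -0.299, 0.2233]
eef_rot: [180.0, 0.0, 94.1]
ft_force: [-0.3, -0.2, -1.1]
finger_gap: 0.0197
finger_force: 45.0
```

Call:
{"method": "arm_command", "body": {
  "series": [
    [[0,0,-1,0,0,0,1],[0,0,-2,0,0,0,1],[0,0,-2,0,0,0,1]]
  ]
}}

```text
time_s: 34.83
ee_pos: [0.5396, -0.2993, 0.2206]
eef_rot: [-180.0, -0.0, 94.1]
ft_force: [0.9, 0.6, -1.9]
finger_gap: 0.0196
finger_force: 45.0
```

Call:
{"method": "arm_command", "body": {
  "series": [
    [[0,0,-0.7,0,0,0,1],[0,0,-0.7,0,0,0,1]]
  ]
}}

```text
time_s: 35.08
ee_pos: [0.5396, -0.2994, 0.2204]
eef_rot: [180.0, 0.0, 94.0]
ft_force: [-0.4, -0.2, 0.6]
finger_gap: 0.0199
finger_force: 45.0
```

Call:
{"method": "arm_command", "body": {
  "series": [
    [[0,0,-0.7,0,0,0,1],[0,0,-0.7,0,0,0,1]]
  ]
}}

```text
time_s: 35.33
ee_pos: [0.5396, -0.2993, 0.2204]
eef_rot: [180.0, 0.0, 94.1]
ft_force: [-1.9, -0.1, 5.5]
finger_gap: 0.0198
finger_force: 45.0
```

It's in contact with the desk. Release and rise.

Call:
{"method": "arm_command", "body": {
  "series": [
    [[0,0,0.7,0,0,0,1],[0,0,0.7,0,0,0,-1],[0,0,0.7,0,0,0,-1],[0,0,0.7,0,0,0,-1],[0,0,0.7,0,0,0,-1],[0,0,40,0,0,0,-1],[0,0,90,0,0,0,-1],[0,0,140,0,0,0,-1],[0,0,140,0,0,0,-1]]
  ]
}}

```text
time_s: 36.45
ee_pos: [0.5408, -0.3001, 0.3642]
eef_rot: [179.6, 0.4, 94.1]
ft_force: [0.1, -0.6, -0.8]
finger_gap: 0.0852
finger_force: 0.0
```

Run:
```python
from h import *
pose();see((335,200,450,300))
w=grab('wrist');hsv=cv2.cvtColor(w['image'],cv2.COLOR_RGB2HSV)
k=((hsv[...,1]<60)&(hsv[...,2]>150)).astype(np.uint8)*255;k[250:]=0
for c in cv2.findContours(k,0,2)[0]:
    if cv2.contourArea(c)>300:
        P=np.array([ray(w,u,v,.08)[:2]*1000 for u,v in c[:,0]]);print(P.min(0).round(),P.max(0).round())
```

```text
rack [ -32.3 -379.3] z 0.3642 yaw 94.1 F rack [ 0.  -0.6] t 36.45 gap 0.08515530454277402
wood ctr [67. 19.] [62. 82.] ang 180 x 26.0 108.0 y -12.0 50.0
wood ctr [-26.  23.] [52. 42.] ang 88 x -48.0 -4.0 y -3.0 49.0
wood ctr [-94.  34.] [31. 53.] ang 179 x -120.0 -68.0 y 19.0 50.0
red ctr [-1. 48.] [247.  55.] ang 0 x -124.0 123.0 y 20.0 75.0
yellow ctr [89.  3.] [20. 29.] ang 94 x 79.0 98.0 y -12.0 17.0
blue ctr [-28.  -9.] [42. 12.] ang 5 x -49.0 -7.0 y -14.0 -1.0
[ 527. -340.] [ 551. -250.]
[ 278. -324.] [ 348. -269.]
[ 377. -172.] [ 408. -155.]
```

The wiper handle is upright at x 527–551, y −340 to −250, and nothing is touching the gripper. Handing in.

```bash
python3 -c "
from bench import arm
print(arm.finish_job())"
```

```text
the job is handed in; nothing more can be done
None
```

The job is handed in at about 36 s of the 72 s limit: the knob is tight, all four blocks are in the rack and pressed up to the unmoved stop at 4–7 N (yellow behind green, the other three directly on the stop), and the wiper stands upright and released on the desk in front of the rack.

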